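# Shim the rocking bench scale

## Robot

A 7-joint arm with a two-finger parallel gripper is mounted at the origin on a cart in front of the work surface, level with it; the furniture and walls round the work are solid. World frame = base frame: x ahead of the robot, y to its left, z up, the work surface at z = 0. Lengths are in m, angles in rad, forces in N, time in s.
With the tool pointing down it reaches from about 0.425 to 0.925 m from the base axis. Payload 6.8 kg.
Tool frame: the origin (TCP) lies at the very end of the fingers, on their centre line; the grasp point (between the pads) lies 19 mm behind it; z points along the fingers, y is the line along which they close (so a half turn about z gives the same grasp; the last joint's range is limited). The gripper opens to 88 mm and grips with 3 to 60 N. Pads are 20 mm wide; open, the fingers measure 115 mm over their backs; the gripper's body (75 mm by 178 mm) begins 61 mm behind the grasp point.
Start: joints at [-1.357, 0.477, 0.022, 1.555, -0.011, 1.109, -0.083], TCP at [0.213, 0.64, 0.223] pointing down, gripper open.
Joint ranges: [-2.96, 2.96], [-0.34, 2.1], [-1.41, 1.46], [0.24, 2.44], [-1.37, 4.51], [0.17, 1.92], [-2.96, 2.96]. Speed limits (rad/s): [2.39, 2.39, 3.14, 3.14, 3.14, 3.14, 3.14].

## Interface

Orientations are given as a unit quaternion [x, y, z, w].
In Python, from station import robot gives the robot as it stands. The module is installed in compiled form; this text tells all that it offers. Calls block until the motion is done:
- robot.move_ptp(position, orientation): joint-space move of the TCP to a pose.
- robot.move_straight(position, rot=None, v=0.15, f_stop=None): straight line of the TCP; rot=None keeps the orientation; v is the mean speed in m/s. With f_stop (N) it stops when the force on the tool has changed by that much, and returns True; else False.
- robot.move_joints(angles): joint-space move.
- robot.let_go() and robot.close_gripper(): open the fingers fully, or close them until they stop; the grip force is fixed at half the most.
- robot.pause(seconds).
- robot.solve_ik(position, orientation): joint angles nearest the present ones, or None.
- robot.get_state(): the state.
- robot.get_image(name): name is "scene" or "top" or "wrist"; returns a dict with "image" (384x512x3 uint8, red, green, blue), "fx", "fy", "cx", "cy" (pixels), "R" (3x3) and "t" (3): a world point X has camera coordinates R X + t; the wrist camera has in their place "hand_eye" (4x4, takes a point from camera to tool coordinates, whose origin is the TCP and whose axes are the flange's). Camera axes: x right, y down, z forward; pixel columns grow to the right and rows downward; lengths in m; the calibration is good to about 2 mm. The wrist camera is an equidistant fisheye: a pixel r from the principal point sees the ray r / f radians off the axis. A picture is of the moment at which its call begins: read the wrist's pose just before it. There is no depth.
A pose or a line that the arm cannot do raises robot.PlanningError and nothing moves.
- robot.close_job(): hands the job in; it is judged then, once.
The state is a dict: "clock": time; "qpos": joint angles; "qd": joint speeds; "tau": joint torques, N m; "position": TCP position; "orientation": TCP orientation; "wrist_force": force on the tool from outside, world axes, zero at the start; "moment": the same for the moment, N m; "width": finger opening in m; "grip_force": force on a finger pad.
Only numpy, scipy, OpenCV 4.12 (cv2) and the standard library are available. Lean on these libraries where they do the work, as an engineer would, in place of code of your own. Each camera call takes 0.05 s, during which the arm holds its last target. There are 200 camera calls.

## Task

The bench scale rocks because its front right foot has lost its pad. Push the wooden wedge, thin end first, in under that foot until it is snug and the scale can no longer rock, then press down with a fingertip on top of the scale's corner above that foot to check that it stays firm, and come away. Only push and press: do not pick up the wedge or the scale, do not shove the scale out of its place, and leave the other things on the table alone.

Things in the scene. Friction and masses are not known exactly. Their poses are not given: they have to be found in the camera images.
- scale: Low grey bench scale, 170 (x) by 210 mm (y), 2 kg, loose. Origin on the table under its centre, z up; front (display, white keys) faces its -x, right side -y. Housing top 54 mm above the table, underside 20 mm, steel pan (towards the back) 64 mm. Stands level on 3 rubber feet 24 mm across at (+-63, +-83) mm; the fourth, front right, is a bare stud. 2 to 3 N on that corner rock it down 8 mm.
- bare_foot (a point): Lowest point of the bare steel stud (16 mm across, ball end of 8 mm radius) under the scale's front right corner, at (-63, -83) mm in the scale's frame: it hangs 8 mm above the table when the scale is level, 22 mm in from the scale's front and right sides.
- corner_top (a point): Point on the flat top of the housing above the bare foot, 54 mm above the table, 16 mm from the front side and 18 mm from the right side of the housing: press here.
- wedge: Wooden wedge 110 x 50 mm, 80 g, flat on the table right of the scale, tip towards it. Origin on the table under its middle; x points from the heel (x = -55 mm, upright face 18 mm high) to the tip (+55 mm, 3 mm high), top slopes evenly; z up. It touches the level scale's bare foot when the foot is at about x = +19 mm of the wedge; the heel is then still some 50 mm outside the scale's side.
- gear_wheel: White plastic gear wheel, 43 mm across, 13 mm high, lying flat; bystander. Origin under its centre.
- marker: Black marker pen, 134 mm long, 16 mm thick, lying; bystander. Origin under its middle, long axis y.
- tape_red: Small roll of red tape, 52 mm across, 15 mm high, lying flat; bystander. Origin under its centre.
- universal_joint: Small steel universal joint, 33 mm long, 12 mm thick, lying; bystander. Origin under its middle, long axis y.
- solder_spool: Spool of solder wire, about 78 x 61 mm, 40 mm high; bystander. Origin under its middle.
There are look-alikes about, which are no part of the job. There is more than one size of the wedge; the job needs the larger.

How it is judged:
On the way, in this order (a step that is already met when the one before it is completed fails the run):
1. the wedge is snug under the bare foot (x of bare_foot in the frame of wedge between 0.008 and 0.026 m and y of bare_foot in the frame of wedge between -0.019 and 0.019 m and angle between scale's own z axis and vertical below 0.015 rad), for 0.2 s.
2. the corner above the foot is pressed with a fingertip and does not rock (all of step 1 and contact force between the fingers and scale above 3 N and horizontal distance between the grasp point and corner_top below 0.035 m and contact force between scale and wedge above 1 N), for 0.2 s.
At the end, for the whole second after the job is handed in: The bare foot is over the wedge, 8 to 26 mm tipward of its middle (gap under 1 mm) and within 19 mm of its centre line; scale level within 0.015 rad; both at rest. The corner was pressed with 3 N or more for 0.2 s, within 35 mm of the point above the foot, without rocking more (all of step 1 and linear speed of each of scale, wedge below 0.01 m/s); the robot touches nothing.
It fails at once if the wedge is lifted or tipped (height (world z) of wedge above 0.008 m or angle between wedge's own z axis and vertical above 0.2 rad).
It fails at once if the scale is lifted or tipped up (height (world z) of scale above 0.012 m or angle between scale's own z axis and vertical above 0.15 rad).
It fails at once if the scale is shoved more than 25 mm out of its place (distance of scale from where it was at the start of the episode above 0.025 m).
It fails at once if a bystander is disturbed (moved more than 15 mm) (distance of any of gear_wheel, marker, tape_red, universal_joint, solder_spool from where it was at the start of the episode above 0.015 m).
It also fails if it takes over 51 s, if anything falls off the work surface, if the arm or the gripper's body presses on something with over 40 N, if the wrist force passes 120 N, or if a joint passes its speed limit or range.

## Working session

There is one attempt and no reset: what is moved stays moved. The work goes in short steps, each a Python script; the robot and the scene stay as the last script left them, time stands still between calls to the robot, and variables do not carry over. Pictures are saved under pics/ and viewed, at most 10 in all, crops included, and the job is handed in when it is done.

```bash
mkdir -p pics; cat > h.py <<'E'
import numpy as np, cv2
from station import robot
def snap(n,f):
    d=robot.get_image(n); cv2.imwrite('pics/'+f,d['image'][:,:,::-1]); np.savez('pics/'+f+'.npz',**d); return d
def px2w(f,u,v,z=0):
    d=np.load('pics/'+f+'.npz'); R,t=d['R'],d['t']
    r=R.T@np.array([(u-d['cx'])/d['fx'],(v-d['cy'])/d['fy'],1]); c=-R.T@t
    return c+r*(z-c[2])/r[2]
def w2px(f,X):
    d=np.load('pics/'+f+'.npz'); p=d['R']@np.array(X)+d['t']
    return np.array([d['fx']*p[0]/p[2]+d['cx'],d['fy']*p[1]/p[2]+d['cy']])
E
python3 - <<'E'
from h import *
for n in('top','scene'):
    d=snap(n,n+'0.png'); print(n,d['fx'],d['R'].round(3).tolist(),(-d['R'].T@d['t']).round(3))
s=robot.get_state();print(s['orientation'],s['clock'],s['width'])
a=cv2.imread('pics/top0.png');b=cv2.imread('pics/scene0.png')
cv2.imwrite('pics/t.png',cv2.resize(a,(800,600),interpolation=2))
cv2.imwrite('pics/s.png',cv2.resize(b,(800,600),interpolation=2))
E
```

```text
top 360.18561487999085 [[-0.01, -1.0, -0.02], [-0.982, 0.014, -0.189], [0.189, 0.018, -0.982]] [ 0.384 -0.071  0.913]
scene 361.2208481426279 [[0.754, -0.657, -0.016], [-0.278, -0.297, -0.914], [0.595, 0.693, -0.406]] [-0.091 -0.823  0.517]
[ 1.60199113e-01  9.87084418e-01 -7.70271304e-04 -5.52535486e-05] 0.1 0.08803131986613714
```

View pics/t.png

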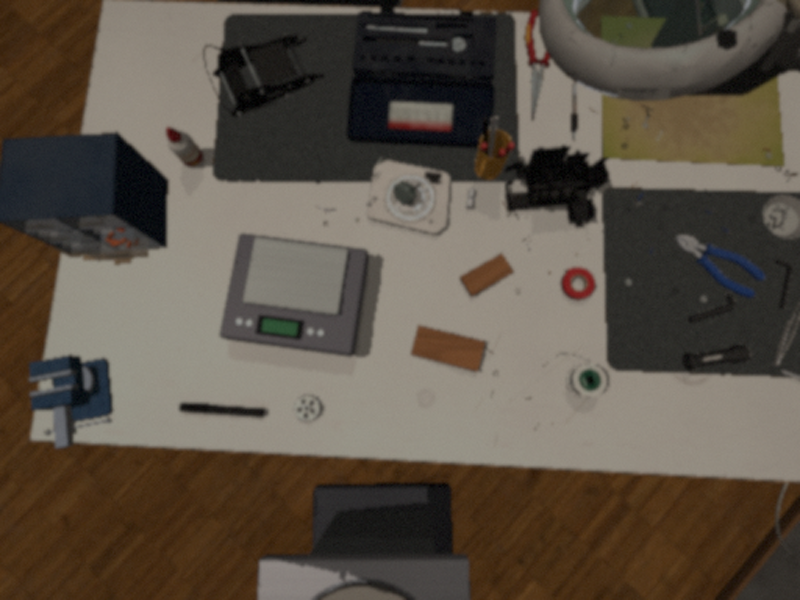

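View pics/s.png

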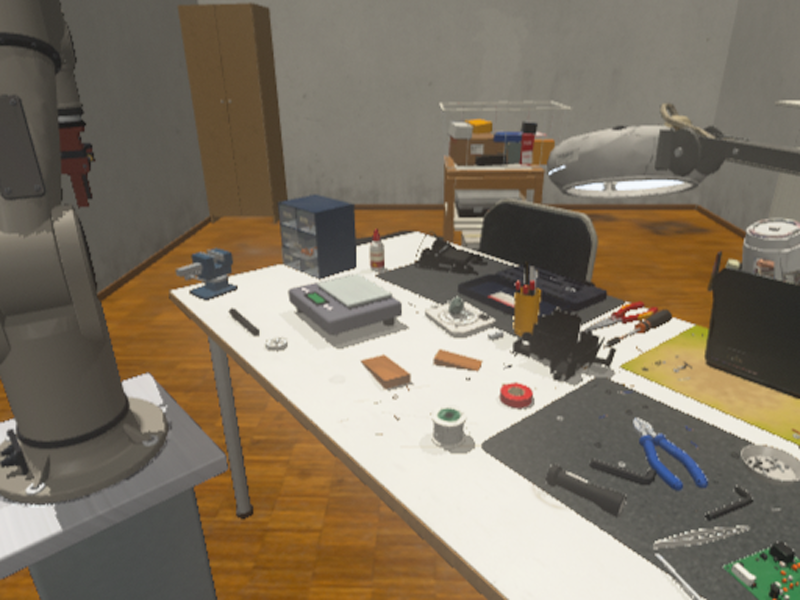

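The top view (800-wide) has two wedge candidates. The larger is at (449,349) with its tip at the left, and the smaller look-alike is at (487,275). By the description I choose the larger one at (449,349). The scale is at (295,295), and its front right corner is near (358,350). I'll check this in one close crop.

```bash
python3 - <<'E'
import cv2
a=cv2.imread('pics/top0.png')[140:252,130:330]
cv2.imwrite('pics/c.png',cv2.resize(a,(800,448),interpolation=cv2.INTER_CUBIC))
E
```

```text
(no output)
```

View pics/c.png

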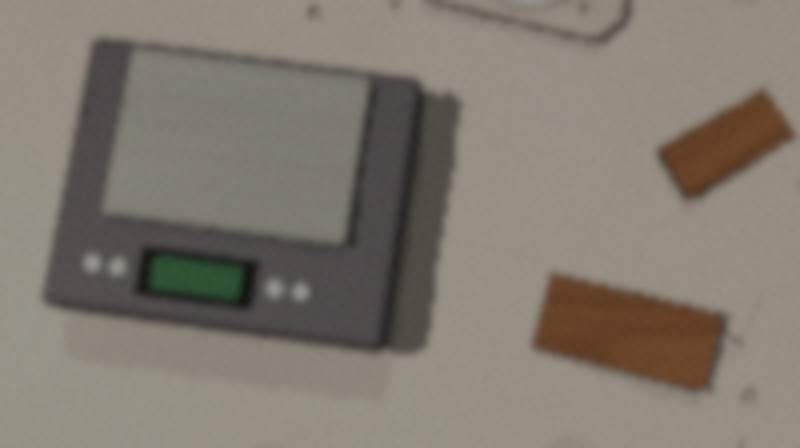

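The crop confirms it. The larger wedge has tip corners at (552,273) and (534,347) and heel corners at (724,315) and (708,389). The scale's top corners are (97,40), (417,80), (383,348) and (45,302).

```bash
cat > m.py <<'E'
from h import *
def meas(f='top0.png',sc=[(97,40),(417,80),(383,348),(45,302)],tip=[(552,273),(534,347)],heel=[(724,315),(708,389)],o=(130,140),k=4):
    P=lambda p,z:px2w(f,o[0]+(p[0]+.5)/k-.5,o[1]+(p[1]+.5)/k-.5,z)[:2]
    S=np.array([P(p,.054) for p in sc]);T=np.array([P(p,.003) for p in tip]);H=np.array([P(p,.018) for p in heel])
    model=np.array([(85,105),(85,-105),(-85,-105),(-85,105)])/1e3
    c=S.mean(0);A=(S-c).T@model;th=np.arctan2(A[1,0]-A[0,1],A[0,0]+A[1,1])
    wc=(T.mean(0)+H.mean(0))/2;d=T.mean(0)-H.mean(0)
    return S,T,H,c,th,wc,np.arctan2(d[1],d[0]),np.linalg.norm(d)
if __name__=='__main__':
    np.set_printoptions(precision=4,suppress=True)
    S,T,H,c,th,wc,wa,L=meas()
    print(S,[np.linalg.norm(S[i]-S[i-1]) for i in range(4)],c,np.degrees(th)); print(T,H,wc,np.degrees(wa),L)
    R=np.array([[np.cos(th),-np.sin(th)],[np.sin(th),np.cos(th)]])
    foot=c+R@[-.063,-.083];top=c+R@[-.069,-.087];print('foot',foot,'top',top)
    for n,u,v,z in[('gear',308,408,.013),('tape',578,283,.015),('spool',590,380,.04),('marker',223,410,.016),('smallw',487,275,.01)]:
        print(n,px2w('top0.png',u/1.5625,v/1.5625,z)[:2])
    w=np.array([np.cos(wa),np.sin(wa)]);r=foot-wc;print('foot in wedge',r@w,r@[-w[1],w[0]])
    print('scale -y->+y dir deg',np.degrees(th)+90)
E
python3 m.py
```

```text
[[ 0.6484  0.1925]
 [ 0.6195 -0.0074]
 [ 0.4547  0.0128]
 [ 0.4847  0.217 ]] [np.float64(0.16549948517259658), np.float64(0.20192868403022937), np.float64(0.1660305038964166), np.float64(0.20634401842257238)] [0.5518 0.1037] -8.083908393811157
[[ 0.5052 -0.0896]
 [ 0.4584 -0.0775]] [[ 0.4756 -0.1956]
 [ 0.4302 -0.1839]] [ 0.4673 -0.1366] 74.76682471307753 0.11005824920383127
foot [0.4778 0.0304] top [0.4713 0.0273]
gear [0.3743 0.086 ]
tape [ 0.5685 -0.3494]
spool [ 0.4122 -0.3492]
marker [0.3726 0.2194]
smallw [ 0.5851 -0.2037]
foot in wedge 0.16391788727782663 0.033840767943915995
scale -y->+y dir deg 81.91609160618884
```

```bash
cat >> h.py <<'E'
def q(deg): a=np.radians((deg+90)/2); return np.array([np.cos(a),np.sin(a),0,0])
def u(deg): return np.array([np.cos(np.radians(deg)),np.sin(np.radians(deg))])
E
python3 - <<'E'
from h import *
from m import meas
S,T,H,c,th,wc,wa,L=meas(); wa=np.degrees(wa)
w=u(wa);n=u(wa-90)
contact=wc-0.042*w-0.025*n
for g in(-10,170):
    for o in (q(g),-q(g)):
        j=robot.solve_ik([*(contact-.03*n),.1],o); print(g,None if j is None else np.round(j,2))
best=min((-10,170),key=lambda g:abs(robot.solve_ik([*(contact-.03*n),.1],q(g))[6]))
print('use',best)
robot.close_gripper()
a=contact-.028*n
robot.move_ptp([*a,.1],q(best)); robot.move_straight([*a,.008],v=.1)
b=contact+(.014-.0135)*u(wa-83)
robot.move_straight([*b,.008],v=.06)
robot.move_straight([*a,.008],v=.1)
robot.move_straight([*a,.1],v=.2)
robot.move_ptp([.43,-.33,.15],q(best))
snap('top','top1.png'); print(robot.get_state()['clock'],robot.get_state()['width'])
a=cv2.imread('pics/top1.png')[140:252,130:330]
cv2.imwrite('pics/c1.png',cv2.resize(a,(800,448),interpolation=cv2.INTER_CUBIC))
E
```

```text
-10 [-0.27  0.3   0.6   2.25 -0.28  0.66  0.36]
-10 [-0.27  0.3   0.6   2.25 -0.28  0.66  0.36]
170 [-0.71  0.64  1.28  2.27 -0.84  0.87 -2.18]
170 [-0.71  0.64  1.28  2.27 -0.84  0.87 -2.18]
use -10
7.8917 0.0007177442130269019
```

View pics/c1.png

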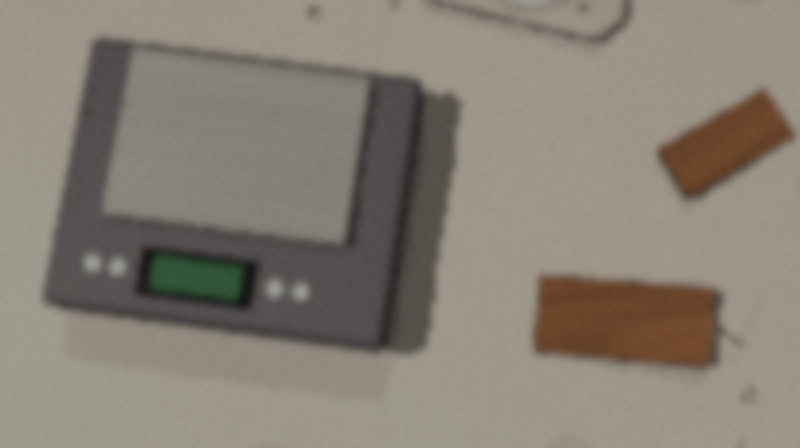

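The wedge is turned: tip corners are now (540,274) and (535,350), heel corners (718,290) and (713,366). The scale is unmoved.

```bash
python3 - <<'E'
from h import *
from m import meas
S,T,H,c,th,wc,wa,L=meas('top1.png',tip=[(540,274),(535,350)],heel=[(718,290),(713,366)])
r=np.array([.4778,.0304])-wc; w=u(np.degrees(wa)); print(wc,np.degrees(wa),L,'foot in wedge',r@w,r@[-w[1],w[0]],'bearing',np.degrees(np.arctan2(r[1],r[0])))
E
```

```text
[ 0.47415013 -0.13501495] 83.3253634592815 0.11071091732468105 foot in wedge 0.1647180283620226 0.015601223853204236 bearing 88.73597704167065
```

```bash
cat >> h.py <<'E'
def seg(f):
    a=cv2.imread('pics/'+f); hsv=cv2.cvtColor(a,cv2.COLOR_BGR2HSV)
    m=cv2.inRange(hsv,(2,90,40),(20,255,220)); m[:140]=0;m[252:]=0;m[:,:130]=0;m[:,330:]=0
    c=max(cv2.findContours(m,0,1)[0],key=cv2.contourArea)
    b=cv2.boxPoints(cv2.minAreaRect(c)); o=b[np.argsort(b[:,0])]
    P=lambda p,z:px2w(f,p[0],p[1],z)[:2]
    t=(P(o[0],.003)+P(o[1],.003))/2; h=(P(o[2],.018)+P(o[3],.018))/2; d=t-h
    return (t+h)/2,np.degrees(np.arctan2(d[1],d[0])),np.linalg.norm(d)
E
python3 - <<'E'
from h import *
foot=np.array([.4778,.0304])
print(seg('top0.png'),seg('top1.png'))
wc,wa=np.array([.4741,-.135]),83.3
w=u(wa);n=u(wa-90);contact=wc-.042*w-.025*n
g=-5; a=contact-.028*n
robot.move_ptp([*a,.06],q(g)); robot.move_straight([*a,.008],v=.1)
robot.move_straight([*(contact+(.007-.0085)*n),.008],v=.06)
robot.move_straight([*a,.008],v=.1); robot.move_straight([*a,.06],v=.2)
robot.move_ptp([.46,-.26,.06],q(-1))
snap('top','top2.png'); wc,wa,L=seg('top2.png'); r=foot-wc;w=u(wa)
print(wc,wa,L,'foot in wedge',r@w,r@[-w[1],w[0]],'bearing',np.degrees(np.arctan2(r[1],r[0])),robot.get_state()['clock'])
a=cv2.imread('pics/top2.png')[140:252,130:330]
cv2.imwrite('pics/c2.png',cv2.resize(a,(800,448),interpolation=cv2.INTER_CUBIC))
E
```

```text
(array([ 0.46697029, -0.13570036]), np.float64(74.36247581830678), np.float64(0.10796139403327495)) (array([ 0.47356069, -0.13413903]), np.float64(83.5529887579493), np.float64(0.10804927354310659))
[ 0.47989979 -0.13219076] 90.52683466500419 0.10869755166451607 foot in wedge 0.16260319365684764 0.0006046973045126943 bearing 90.73990823960249 11.2667
```

View pics/c2.png

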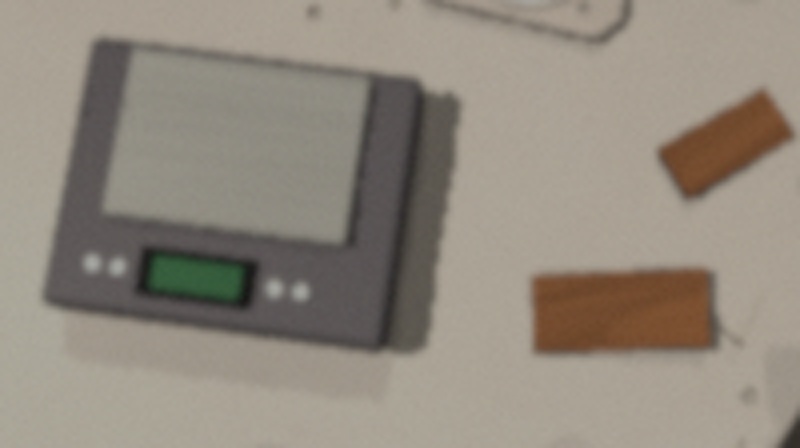

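The wedge now points straight at the foot, with its tip edge at x≈535 and heel at x≈713. Next I push from the centre of the heel, stopping short of contact to look.

```bash
python3 - <<'E'
from h import *
wc=np.array([.4799,-.1322]);wa=90.6;w=u(wa);heel=wc-.055*w
a=heel-.03*w
robot.move_straight([*a,.06],rot=q(.6),v=.15); robot.move_straight([*a,.008],v=.1)
r=robot.move_straight([*(heel+(.115-.010)*w),.008],v=.05,f_stop=6)
s=robot.get_state();print(r,s['position'],s['wrist_force'],s['clock'])
snap('top','top3.png')
a=cv2.imread('pics/top3.png')[140:252,130:330]
cv2.imwrite('pics/c3.png',cv2.resize(a,(800,448),interpolation=cv2.INTER_CUBIC))
b=snap('wrist','w3.png')
E
```

```text
False [ 0.47938068 -0.08228025  0.00801253] [-0.43997359  0.48441273 -0.57253355] 15.25
```

View pics/c3.png

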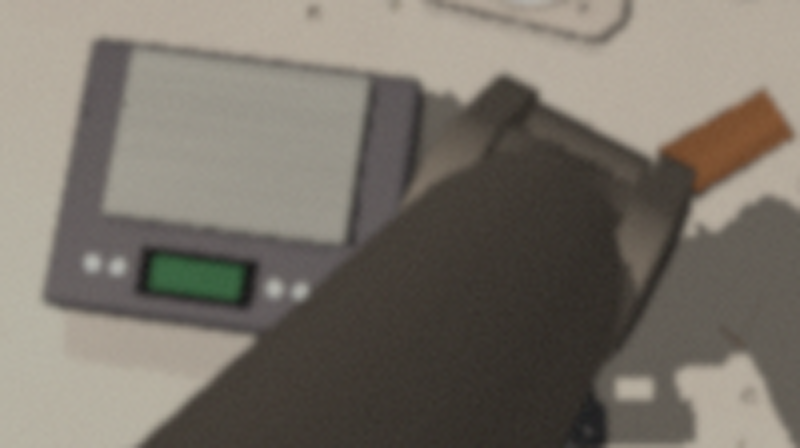

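View pics/w3.png

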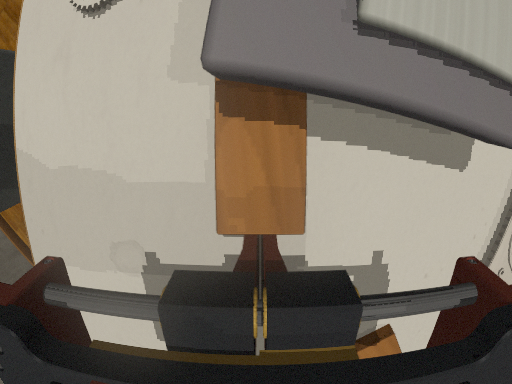

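The wrist view shows the wedge square against the fingers, with heel corners at (217,234) and (304,234). Its tip has gone under the housing beside the corner at (205,65). I'll locate the heel, then push on until the force rises, with a limit on travel.

```bash
cat >> h.py <<'E'
from scipy.spatial.transform import Rotation as Ro
def wr2w(f,pos,ori,uu,vv,z):
    d=np.load('pics/'+f+'.npz'); x=np.array([uu-d['cx'],vv-d['cy']])/d['fx']; r=np.hypot(*x)
    ray=np.array([*(x/r*np.sin(r)),np.cos(r)]); E=d['hand_eye']; R=Ro.from_quat(ori).as_matrix()
    c=R@E[:3,3]+pos; k=R@E[:3,:3]@ray; return c+k*(z-c[2])/k[2]
E
python3 - <<'E'
from h import *
s=robot.get_state();W=lambda a,b,z:wr2w('w3.png',s['position'],s['orientation'],a,b,z)[:2].round(4)
print('heel',W(217,234,.018),W(304,234,.018),'corner',W(207,68,.05), 'side pt',W(512,147,.05))
y0=s['position'][1]
r=robot.move_straight([s['position'][0],y0+.0335,.008],v=.02,f_stop=2.5)
s=robot.get_state();print(r,s['position'],s['wrist_force'],s['clock'])
snap('wrist','w4.png')
E
```

```text
heel [ 0.4561 -0.0695] [ 0.5046 -0.069 ] corner [0.4582 0.015 ] side pt [ 0.6129 -0.0089]
True [ 0.47917327 -0.05183529  0.0077931 ] [-0.54117279 -0.69811634 -0.77845489] 16.7167
```

View pics/w4.png

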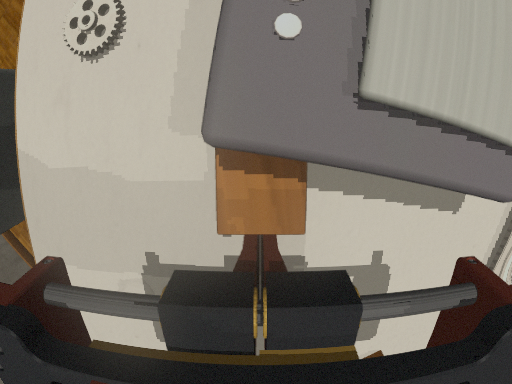

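The wedge is under the housing, with its heel edge still at row 234 and the housing corner at (204,135). I'll check whether the scale has moved and whether the stop was real contact, by pushing a little further at a firmer limit.

```bash
python3 - <<'E'
from h import *
s=robot.get_state();W=lambda f,a,b,z:wr2w(f,s['position'],s['orientation'],a,b,z)[:2].round(4)
print('heel',W('w4.png',217,234,.018),W('w4.png',305,234,.018),'corner',W('w4.png',206,137,.05))
p=s['position']
for k in range(1,5):
    r=robot.move_straight([p[0],p[1]+.001*k,.008],v=.01,f_stop=5)
    s=robot.get_state();print(k,r,s['position'].round(4) if hasattr(s['position'],'round') else s['position'],np.round(s['wrist_force'],2),s['clock'])
    if r or s['wrist_force'][1]<-3.5:break
snap('wrist','w5.png')
E
```

```text
heel [ 0.4558 -0.0389] [ 0.5047 -0.0384] corner [0.4574 0.0175]
1 False [ 0.4788 -0.0515  0.0079] [ 0.   -3.76 -2.9 ] 17.0583
```

```bash
python3 - <<'E'
from h import *
p=robot.get_state()['position']
r=robot.move_straight([p[0],p[1]+.0025,.008],v=.01,f_stop=4)
robot.pause(.4)
s=robot.get_state();print(r,np.round(s['position'],4),np.round(s['wrist_force'],2),s['clock'])
p=s['position']
robot.move_straight([p[0],p[1]-.04,.01],v=.08); robot.move_straight([p[0],p[1]-.04,.11],v=.15)
t=[.4713,.028]
robot.move_straight([*t,.11],v=.12); robot.move_straight([*t,.065],v=.08)
b=robot.get_state()['wrist_force'][2]
r=robot.move_straight([*t,.045],v=.01,f_stop=7)
s=robot.get_state();print(r,np.round(s['position'],4),np.round(s['wrist_force'],2),b)
for i in range(4):
    robot.pause(.2);s=robot.get_state();print(np.round(s['position'],4),np.round(s['wrist_force'],2))
E
```

```text
False [ 0.4786 -0.0503  0.0079] [ 0.68 -6.16 -1.86] 17.8417
True [0.4713 0.028  0.0543] [-2.12  0.3   7.85] 0.5889957057816608
[0.4713 0.028  0.0543] [-0.78 -0.24  7.59]
[0.4713 0.028  0.0543] [-1.46  0.87  7.29]
[0.4712 0.028  0.0543] [-2.07  0.23  7.33]
[0.4713 0.028  0.0544] [-1.31  0.51  7.27]
```

The press holds about 7 N at z = 54.3 mm with no sinking. I'll come away and look.

```bash
python3 - <<'E'
from h import *
robot.move_straight([.4713,.028,.15],v=.1)
robot.move_ptp([.43,-.33,.15],q(-5))
snap('top','top6.png')
a=cv2.imread('pics/top6.png')[140:252,130:330]
cv2.imwrite('pics/c6.png',cv2.resize(a,(800,448),interpolation=cv2.INTER_CUBIC));print(robot.get_state()['clock'])
E
```

```text
25.625
```

View pics/c6.png

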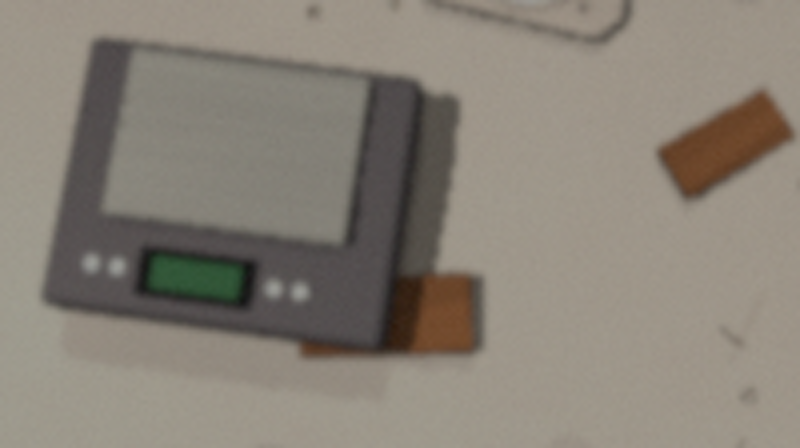

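The scale hasn't moved. The wedge sits centred under the corner, with its heel at (473,313) and tip at (303,350), and the bystanders near it weren't touched.

```bash
python3 -c "
from station import robot
print(robot.close_job())"
```

```text
the job is handed in; nothing more can be done
None
```

I pushed the larger wedge in under the bare foot until it was snug, pressed the corner at about 7 N without it sinking, backed the arm off and handed the job in; no verdict came back.

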